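# Shut a row of tube lids with a sweep of the fingertips and start the shaker

### The arm

A 6-joint arm with a two-finger parallel gripper is mounted at the origin on the work surface. World frame = base frame: x ahead of the robot, y to its left, z up, the work surface at z = 0. Lengths are in mm, angles in rad, forces in N, time in s.
With the tool pointing down it reaches from about 375 to 825 mm from the base axis. Payload 5.5 kg.
Tool frame: the origin (TCP) lies on the centre line of the jaws, within the pads' length; the fingertips stand 19 mm ahead of it and the grasp point (between the pads) is the TCP (env.tips_ahead is the distance from the TCP to the fingertips, in mm); z points along the fingers, y is the line along which they close (so a half turn about z gives the same grasp; the last joint's range is limited). The gripper opens to 85 mm and grips with 20 to 120 N. Pads are 22 mm wide; open, the fingers measure 114 mm over their backs; the gripper's body (76 mm by 85 mm) begins 54 mm behind the grasp point. The pads swing forward as they close: fully open they stand 13 mm farther back than shut.
Start: joints at [1.303, 0.314, -0.047, 1.21, 0, 1.571], TCP at [158.763, 578.61, 250.299] pointing down, gripper open.
Joint ranges: [-2.67, 2.67], [-0.69, 1.73], [-1.03, 1.25], [-2.08, 2.16], [-1.42, 1.45], [-3.14, 3.14]. Speed limits (rad/s): [2.39, 2.39, 3.01, 3.14, 3.14, 3.14].

### API

Orientations are given as a rotation vector (axis times angle).
In Python, from bench import env, fingers, solve_ik, monitor, cams, finish_job gives the robot as it stands. The module is installed in compiled form; this text tells all that it offers. Calls block until the motion is done:
- env.move_pose(position, orientation): joint-space move of the TCP to a pose.
- env.movel(position, attitude=None, speed=150, force_limit=None): straight line of the TCP; attitude=None keeps the orientation; speed is the mean speed in mm/s. With force_limit (N) it stops when the force on the tool has changed by that much, and returns True; else False.
- env.movej(angles): joint-space move.
- fingers.open_gripper() and fingers.close_gripper(strength=None): open the fingers fully, or close them until they stop; strength is the grip in N (None keeps the last).
- env.sleep(seconds).
- solve_ik(position, orientation): joint angles nearest the present ones, or None.
- monitor.state(): the state.
- cams.read_camera(name): name is "scene" or "top" or "wrist"; returns the picture (480x640x3 uint8, red, green, blue); there is no depth.
- cams.camera_params(name): a dict with "K" (3x3 intrinsics, pixels), "dist" ([k1, k2, p1, p2, k3] as OpenCV has them; the pictures are not rectified), "R" (3x3) and "t" (3): a world point X has camera coordinates R X + t; the wrist camera has in their place "tool_from_camera" (4x4, takes a point from camera to tool coordinates, whose origin is the TCP and whose axes are the flange's). Camera axes: x right, y down, z forward; pixel columns grow to the right and rows downward; lengths in mm; the calibration is good to about 2 mm. A picture is of the moment at which its call begins: read the wrist's pose just before it. camera_params takes no time and is no camera call.
A pose or a line that the arm cannot do raises env.PlanningError and nothing moves.
- finish_job(): hands the job in; it is judged then, once.
The state is a dict: "t": time; "joint_positions": joint angles; "qvel": joint speeds; "effort": joint torques, N m; "tcp_pos": TCP position; "orientation": TCP orientation; "ft_force": force on the tool from outside, world axes, zero at the start; "wrist_torque": the same for the moment, N m; "width": finger opening in mm; "finger_force": force on a finger pad.
Only numpy, scipy, OpenCV 4.12 (cv2) and the standard library are available. Lean on these libraries where they do the work, as an engineer would, in place of code of your own. Each camera call takes 0.05 s, during which the arm holds its last target. There are 200 camera calls.

### The job

The five blue lids in the front row of the heated shaker stand open, all hinged on the left: run your fingertips gently along the row from left to right so that each lid in turn is pressed fully shut. When the whole row is shut, press the green start key fully in and let it come back. Do not lift any tube out of its well, and leave the red-lidded tubes, the bottle, the timer and the pen pot alone.

Things in the scene. Friction and masses are not known exactly. Their poses are not given: they have to be found in the camera images.
- shaker: benchtop heated shaker, heavy, standing firm; white housing 300 mm deep (its x) x 210 mm wide (its y). Origin: centre of its underside, on the bench. x runs from its front (sloping key panel, towards the robot) to its back, y to its left as the robot sees it, z up. Panel slopes 13 degrees, rising from 62 mm at the front to 85 mm
- block_top (a point): centre of the upper face of the shaker's silver block (100 x 165 mm, 125 mm above the bench), 35 mm behind the shaker's middle. 3 rows of 5 wells at 30 mm pitch; the work row is the front one, 30 mm nearer the panel than this point
- start_key (a joint): green round push key on the right half of the front panel: 0 out, 0.005 m fully pressed; sprung, comes back by itself. About 1.2 N to start it moving and 4 N when fully in. It moves square to the panel, 13 degrees off straight down
- start_key_top (a point): centre of the top of the green start key (22 mm across, stands 9 mm proud of its grey bezel, the bezel 3 mm proud of the panel)
- tube1: 5 ml snap-cap tube with blue lid, number 1 of 5 in the front row from the robot's left, loose in its well, 15 g. Origin: on its axis at the underside of its collar, level with the block's upper face. z up, y towards its lid hinge (left along the row, give or take 0.15 rad), so the lid's tab points right. Collar 19 mm across, rim 6 mm above the origin
- lid1 (a joint): lid of tube 1: 0 shut, grows as it opens (rad), up to 1.9. Hinge line across the row at y = +11.5, z = +6 mm of the tube; disc 20 mm across, 3 mm thick, with a tab, far edge 25.5 mm from the hinge. Shut, its top is 9 mm above the tube's origin. Stiff (0.04 N m), stays where left: 2 N at the tab or 4 N in the middle shuts it, as does a fingertip going right at shut-lid height
- tube2: 5 ml snap-cap tube with blue lid, number 2 of 5 in the front row from the robot's left, loose in its well, 15 g. Origin: on its axis at the underside of its collar, level with the block's upper face. z up, y towards its lid hinge (left along the row, give or take 0.15 rad), so the lid's tab points right. Collar 19 mm across, rim 6 mm above the origin
- lid2 (a joint): lid of tube 2: 0 shut, grows as it opens (rad), up to 1.9. Hinge line across the row at y = +11.5, z = +6 mm of the tube; disc 20 mm across, 3 mm thick, with a tab, far edge 25.5 mm from the hinge. Shut, its top is 9 mm above the tube's origin. Stiff (0.04 N m), stays where left: 2 N at the tab or 4 N in the middle shuts it, as does a fingertip going right at shut-lid height
- tube3: 5 ml snap-cap tube with blue lid, number 3 of 5 in the front row from the robot's left, loose in its well, 15 g. Origin: on its axis at the underside of its collar, level with the block's upper face. z up, y towards its lid hinge (left along the row, give or take 0.15 rad), so the lid's tab points right. Collar 19 mm across, rim 6 mm above the origin
- lid3 (a joint): lid of tube 3: 0 shut, grows as it opens (rad), up to 1.9. Hinge line across the row at y = +11.5, z = +6 mm of the tube; disc 20 mm across, 3 mm thick, with a tab, far edge 25.5 mm from the hinge. Shut, its top is 9 mm above the tube's origin. Stiff (0.04 N m), stays where left: 2 N at the tab or 4 N in the middle shuts it, as does a fingertip going right at shut-lid height
- tube4: 5 ml snap-cap tube with blue lid, number 4 of 5 in the front row from the robot's left, loose in its well, 15 g. Origin: on its axis at the underside of its collar, level with the block's upper face. z up, y towards its lid hinge (left along the row, give or take 0.15 rad), so the lid's tab points right. Collar 19 mm across, rim 6 mm above the origin
- lid4 (a joint): lid of tube 4: 0 shut, grows as it opens (rad), up to 1.9. Hinge line across the row at y = +11.5, z = +6 mm of the tube; disc 20 mm across, 3 mm thick, with a tab, far edge 25.5 mm from the hinge. Shut, its top is 9 mm above the tube's origin. Stiff (0.04 N m), stays where left: 2 N at the tab or 4 N in the middle shuts it, as does a fingertip going right at shut-lid height
- tube5: 5 ml snap-cap tube with blue lid, number 5 of 5 in the front row from the robot's left, loose in its well, 15 g. Origin: on its axis at the underside of its collar, level with the block's upper face. z up, y towards its lid hinge (left along the row, give or take 0.15 rad), so the lid's tab points right. Collar 19 mm across, rim 6 mm above the origin
- lid5 (a joint): lid of tube 5: 0 shut, grows as it opens (rad), up to 1.9. Hinge line across the row at y = +11.5, z = +6 mm of the tube; disc 20 mm across, 3 mm thick, with a tab, far edge 25.5 mm from the hinge. Shut, its top is 9 mm above the tube's origin. Stiff (0.04 N m), stays where left: 2 N at the tab or 4 N in the middle shuts it, as does a fingertip going right at shut-lid height
- red_tube1: the same kind of tube with a red lid, already shut, in the back row of the block 60 mm behind the work row; bystander. Origin as for the blue ones, lid top 9 mm above it
- red_tube2: the same kind of tube with a red lid, already shut, in the back row of the block 60 mm behind the work row; bystander. Origin as for the blue ones, lid top 9 mm above it
- reagent_bottle: clear jar, 64 mm across, 130 mm tall, orange cap, standing left of the shaker; bystander. Origin: centre of its underside
- timer: white standing timer, 75 mm wide, 70 mm tall, 35 mm deep, right of the shaker; bystander. Origin: on the bench under the middle of its front face
- pen_pot: square dark-red pot of pens, 62 x 62 mm, 85 mm tall (pens to 150 mm), right of the shaker towards the back; bystander. Origin: centre of its underside

How it is judged:
By the outcome, as a careful person would: the job done as asked, in the order asked, and still so for the second after the job is handed in, with the robot touching nothing.
It also fails if it takes over 42 s, if anything falls off the work surface, if the arm or the gripper's body presses on something with over 40 N, if the wrist force passes 120 N, or if a joint passes its speed limit or range.

## Working session

There is one attempt and no reset: what is moved stays moved. The work goes in short steps, each a Python script; the robot and the scene stay as the last script left them, time stands still between calls to the robot, and variables do not carry over. Pictures are saved under pics/ and viewed, at most 10 in all, crops included, and the job is handed in when it is done.

```bash
mkdir -p pics; python3 - <<'E'
from bench import env,fingers,monitor,cams
import cv2,numpy as np
np.set_printoptions(precision=3,suppress=True)
for n in ("scene","top"):
    im=cams.read_camera(n); cv2.imwrite(f"pics/{n}0.png",im[:,:,::-1]); p=cams.camera_params(n)
    print(n,p["K"],p["dist"],-np.array(p["R"]).T@p["t"],p["R"][2])
s=monitor.state();print(s["t"],s["orientation"],s["width"])
print(cams.camera_params("wrist"))
E
```

```text
scene [[441.747   0.    321.429]
 [  0.    441.747 246.102]
 [  0.      0.      1.   ]] [0.021 0.    0.    0.    0.   ] [ 879.111 -380.617  663.928] [-0.351  0.565 -0.747]
top [[547.327   0.    318.404]
 [  0.    547.327 241.512]
 [  0.      0.      1.   ]] [-0.12  0.    0.    0.    0.  ] [ 485.167   52.674 1020.645] [ 0.141 -0.002 -0.99 ]
0.1 [-0.419 -3.113  0.002] 85.61656016054819
{'K': array([[345.221,   0.   , 319.173],
       [  0.   , 345.221, 241.507],
       [  0.   ,   0.   ,   1.   ]]), 'dist': array([-0.01,  0.  ,  0.  ,  0.  ,  0.  ]), 'tool_from_camera': array([[   0.   ,   -0.949,   -0.315,   80.925],
       [   1.   ,    0.   ,   -0.   ,    0.957],
       [   0.   ,   -0.315,    0.949, -123.74 ],
       [   0.   ,    0.   ,    0.   ,    1.   ]])}
```

View pics/scene0.png

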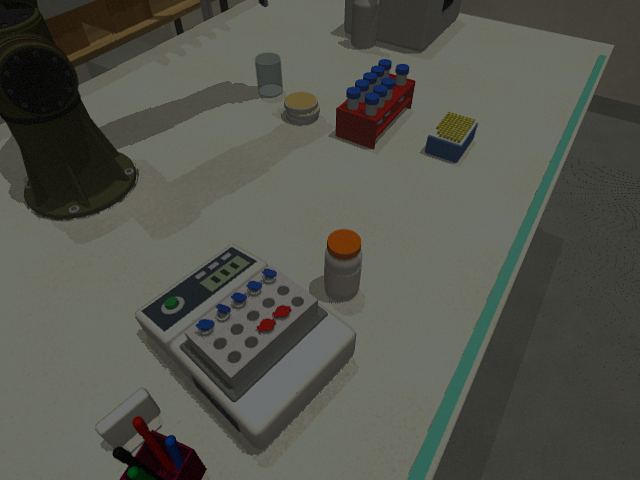

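View pics/top0.png

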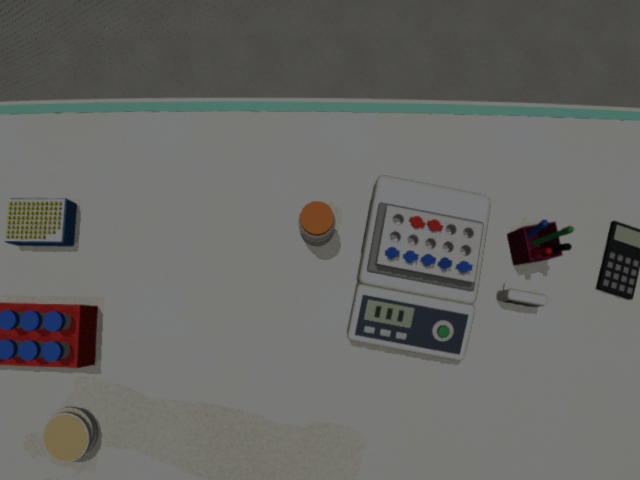

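Both views show the shaker: in the top view the blue row runs from (392,254) to (464,267), the green key is at (443,331) and the red lids are at (417,222) and (435,226). I'll localise it by masks, then refine with the wrist camera.

```bash
cat > h.py <<'E'
import cv2,numpy as np
from bench import env,fingers,solve_ik,monitor,cams,finish_job
from scipy.spatial.transform import Rotation as Ro
np.set_printoptions(precision=2,suppress=True)
def shot(n):
    s=monitor.state(); p=cams.camera_params(n); im=cams.read_camera(n)
    if n=="wrist":
        T=np.eye(4);T[:3,:3]=Ro.from_rotvec(s["orientation"]).as_matrix();T[:3,3]=s["tcp_pos"]
        C=T@p["tool_from_camera"]; A,o=C[:3,:3],C[:3,3]
    else: A=np.array(p["R"]).T; o=-A@p["t"]
    return im,(p["K"],p["dist"],A,o)
def ray(c,uv):
    K,d,A,o=c
    q=cv2.undistortPoints(np.array(uv,float).reshape(-1,1,2),K,d)[:,0]
    return np.c_[q,np.ones(len(q))]@A.T
def onz(c,uv,z):
    r=ray(c,uv); return c[3]+r*((z-c[3][2])/r[:,2])[:,None]
def tri(c1,u1,c2,u2):
    a=ray(c1,[u1])[0];b=ray(c2,[u2])[0]
    M=np.c_[a,-b]; k=np.linalg.lstsq(M,c2[3]-c1[3],rcond=None)[0]
    P,Q=c1[3]+a*k[0],c2[3]+b*k[1]; return (P+Q)/2,np.linalg.norm(P-Q)
def blobs(im,col,amin=15):
    h=cv2.cvtColor(im,cv2.COLOR_RGB2HSV)
    r={"blue":((108,150,50),(128,255,255)),"green":((55,120,40),(85,255,255)),"red":((0,190,70),(4,255,255))}[col]
    n,l,st,ce=cv2.connectedComponentsWithStats(cv2.inRange(h,*map(np.array,r)))
    return [(ce[i],st[i,4]) for i in range(1,n) if st[i,4]>=amin]
E
python3 - <<'E'
from h import *
ims={}
for n in("top","scene"):
    im,c=shot(n); ims[n]=im,c
    for k in("blue","green","red"):
        print(n,k,[(*np.round(u,1),a) for u,a in blobs(im,k)])
im,c=ims["top"]
g=cv2.cvtColor(im,cv2.COLOR_RGB2GRAY)
m=(g>100).astype(np.uint8); print(np.percentile(g[190:290,370:480],[10,30,50,70,90]), g[245,400],g[262,378],g[200,400])
gt=[u for u,a in blobs(im,"green",30) if abs(u[0]-443)<8][0]
gs=[u for u,a in blobs(ims["scene"][0],"green",30) if abs(u[0]-172)<8][0]
print("key",tri(c,gt,ims["scene"][1],gs))
print("row@137",onz(c,[(392,254),(464,267)],137), onz(c,[(417,222),(435,226)],134))
print(env.tips_ahead)
E
```

```text
top blue [(np.float64(544.2), np.float64(223.0), np.int32(29)), (np.float64(391.6), np.float64(252.5), np.int32(97)), (np.float64(410.1), np.float64(256.2), np.int32(105)), (np.float64(427.8), np.float64(259.5), np.int32(101)), (np.float64(444.5), np.float64(262.9), np.int32(91)), (np.float64(463.7), np.float64(266.5), np.int32(105)), (np.float64(7.2), np.float64(319.4), np.int32(257)), (np.float64(29.2), np.float64(320.1), np.int32(301)), (np.float64(52.3), np.float64(321.0), np.int32(303)), (np.float64(6.1), np.float64(349.0), np.int32(239)), (np.float64(27.4), np.float64(349.9), np.int32(297)), (np.float64(50.9), np.float64(350.9), np.int32(304))]
top green [(np.float64(569.4), np.float64(229.3), np.int32(26)), (np.float64(442.9), np.float64(331.2), np.int32(98))]
top red [(np.float64(416.8), np.float64(221.8), np.int32(87)), (np.float64(434.4), np.float64(225.3), np.int32(90)), (np.float64(548.7), np.float64(250.5), np.int32(26)), (np.float64(45.9), np.float64(333.5), np.int32(1810))]
scene blue [(np.float64(377.1), np.float64(69.0), np.int32(214)), (np.float64(402.5), np.float64
[... 611 characters left out ...]
, np.int32(4384)), (np.float64(170.9), np.float64(302.2), np.int32(125)), (np.float64(132.2), np.float64(472.0), np.int32(95))]
scene red [(np.float64(392.1), np.float64(75.9), np.int32(16)), (np.float64(383.1), np.float64(101.9), np.int32(512)), (np.float64(392.2), np.float64(116.0), np.int32(145)), (np.float64(281.3), np.float64(311.1), np.int32(133)), (np.float64(265.9), np.float64(324.7), np.int32(145)), (np.float64(136.6), np.float64(420.8), np.int32(53))]
[ 51.  86. 117. 120. 121.] 121 118 120
key (array([ 465.54, -165.11,   80.18]), np.float64(1.9142113230263722))
row@137 [[ 591.8   -69.57  137.  ]
 [ 571.43 -188.03  137.  ]] [[ 645.79 -112.05  134.  ]
 [ 639.43 -141.98  134.  ]]
19.0
```

```bash
cat >> h.py <<'E'
def att(yaw): # tool down, tool y = shaker y
    c,s=np.cos(yaw),np.sin(yaw)
    return Ro.from_matrix(np.c_[[-c,-s,0],[-s,c,0],[0,0,-1]]).as_rotvec()
E
python3 - <<'E'
from h import *
yaw=-.17; xs=np.array([np.cos(yaw),np.sin(yaw),0])
fingers.close_gripper(20)
c0=np.array([581.6,-129,270])
env.move_pose(c0-40*xs,att(yaw))
im,c=shot("wrist"); cv2.imwrite("pics/w1.png",im[:,:,::-1])
np.savez("w1.npz",im=im,A=c[2],o=c[3],K=c[0],d=c[1])
s=monitor.state(); print(s["t"],s["tcp_pos"],s["width"],env.tips_ahead,s["ft_force"])
for k,z in(("blue",140),("green",86),("red",134)):
    for u,a in blobs(im,k,100): print(k,u,a,onz(c,[u],z)[0])
E
```

```text
3.8333 [ 542.36 -121.54  270.  ] -0.2965976255440214 19.0 [-0.34 -0.51 -0.2 ]
blue [244.99 284.81] 449 [ 572.2  -186.57  140.  ]
blue [284.88 286.19] 395 [ 578.81 -155.    140.  ]
blue [320.01 284.47] 358 [ 582.07 -126.71  140.  ]
blue [355.58 285.55] 418 [587.85 -98.51 140.  ]
blue [393.19 286.47] 374 [593.8  -68.58 140.  ]
blue [112.34 384.39] 152 [ 648.64 -328.34  140.  ]
green [ 60.3  383.89] 112 [ 678.27 -432.15   86.  ]
```

View pics/w1.png

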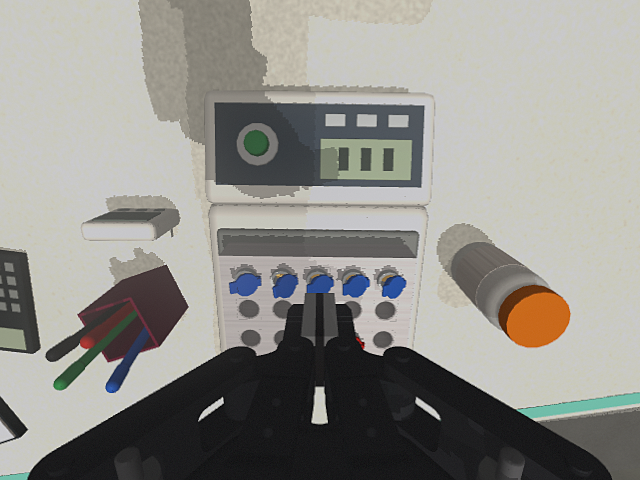

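The wrist view shows the five open blue lids at row y≈285 (x 245–393), the empty wells at y≈310 and 338, and the green key at (257,143). Next I'll fit the block pose from the wells.

```bash
python3 - <<'E'
from h import *
d=np.load("w1.npz"); im=d["im"]; c=(d["K"],d["d"],d["A"],d["o"])
print(cv2.cvtColor(im,cv2.COLOR_RGB2HSV)[143,257])
h=cv2.cvtColor(im,cv2.COLOR_RGB2HSV)
m=cv2.inRange(h,np.array((50,70,30)),np.array((90,255,255)))[100:190,225:300]
n,l,st,ce=cv2.connectedComponentsWithStats(m); i=1+st[1:,4].argmax(); u=ce[i]+[225,100]; print("key",u,st[i],onz(c,[u],84),onz(c,[u],88))
g=cv2.cvtColor(im,cv2.COLOR_RGB2GRAY)
m=(g<165).astype(np.uint8); print(g[325,235],g[310,249],g[310,265])
for th in (120,140):
  n,l,st,ce=cv2.connectedComponentsWithStats((g<th).astype(np.uint8))
  for i in range(1,n):
    if 100<st[i,4]<900 and 220<ce[i][0]<420 and 295<ce[i][1]<350: print(th,ce[i],st[i],onz(c,[ce[i]],125)[0])
# top view
im,c=shot("top"); g=cv2.cvtColor(im,cv2.COLOR_RGB2GRAY); print(monitor.state()["t"])
u,a=[b for b in blobs(im,"green",30) if abs(b[0][0]-443)<8][0]if blobs(im,"green",30) else(0,0); print(u)
E
```

```text
[ 66 115  93]
key [255.71 142.68] [ 19  30  25  26 487] [[ 466.32 -163.31   84.  ]] [[ 466.27 -162.58   88.  ]]
169 89 172
120 [248.49 308.38] [239 300  20  18 281] [ 601.35 -193.59  125.  ]
120 [384.79 309.95] [375 302  20  17 272] [622.97 -75.88 125.  ]
120 [382.47 339.14] [373 331  20  17 251] [652.37 -81.18 125.  ]
140 [248.61 308.53] [239 300  21  19 299] [ 601.51 -193.52  125.  ]
140 [384.86 310.  ] [375 301  21  19 290] [623.03 -75.83 125.  ]
140 [382.52 339.25] [373 331  21  18 265] [652.5  -81.15 125.  ]
3.8833
[442.98 331.23]
```

```bash
python3 - <<'E'
from h import *
yaw=-.1815; c,s=np.cos(yaw),np.sin(yaw); xs=np.array([c,s]); ys=np.array([-s,c])
row=np.array([612.2,-134.7])-30*xs
P=lambda y,z:np.r_[row+y*ys,z+19]
f=lambda:monitor.state()["ft_force"]
env.move_pose(P(95,200),att(yaw))
env.movel(P(95,150),att(yaw),speed=100)
for i in range(5):
    a=60-30*i
    env.movel(P(a+27,150),speed=100)
    h1=env.movel(P(a-2,138),speed=40,force_limit=15); f1=f()
    h2=env.movel(P(a-2,132.5),speed=15,force_limit=8); st=monitor.state()
    print(i+1,h1,f1,h2,st["ft_force"],st["tcp_pos"][2]-19,st["t"])
    if h1: break
    env.movel(P(a-2,150),speed=80)
env.movel(P(-62,230),speed=150)
env.move_pose(np.r_[row-110*xs,290],att(yaw))
im,cc=shot("wrist"); cv2.imwrite("pics/w2.png",cv2.resize(im[150:390,170:490],None,fx=2.5,fy=2.5,interpolation=cv2.INTER_CUBIC)[:,:,::-1])
sc,_=shot("scene"); cv2.imwrite("pics/s2.png",cv2.resize(sc[230:380,130:330],None,fx=4,fy=4,interpolation=cv2.INTER_CUBIC)[:,:,::-1])
print(monitor.state()["t"])
E
```

```text
1 False [0.27 0.37 0.88] True [-0.94  0.02  6.51] 133.73829721159288 6.6167
2 False [-0.32  0.47  0.14] True [-0.57 -0.28  6.31] 133.72111490204992 8.525
3 False [-0.55  0.52  1.14] True [-1.61  0.45  5.46] 133.71009959332164 10.4333
4 False [0.34 0.26 0.46] True [-2.03 -0.1   6.49] 133.72314948187054 12.3417
5 False [ 0.33 -0.46  0.08] True [-1.6   0.16  6.49] 133.72869191280478 14.25
15.9833
```

View pics/w2.png

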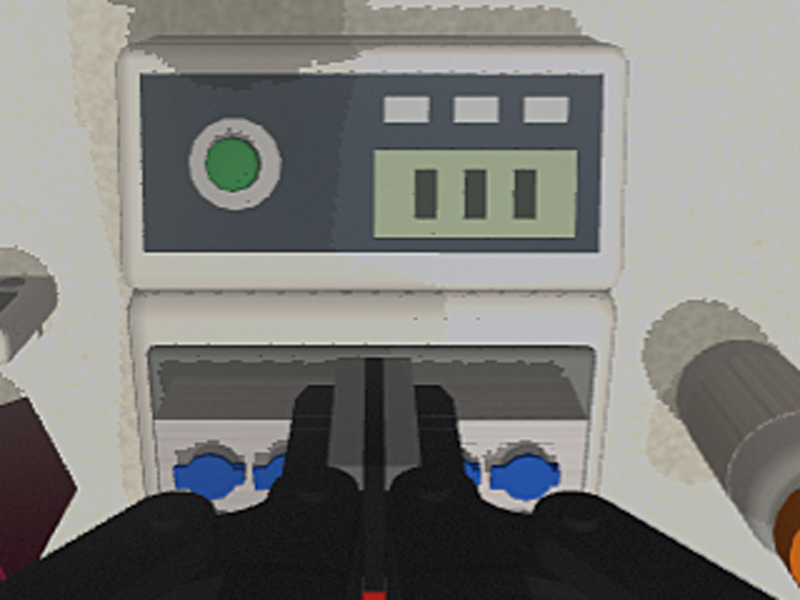

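View pics/s2.png

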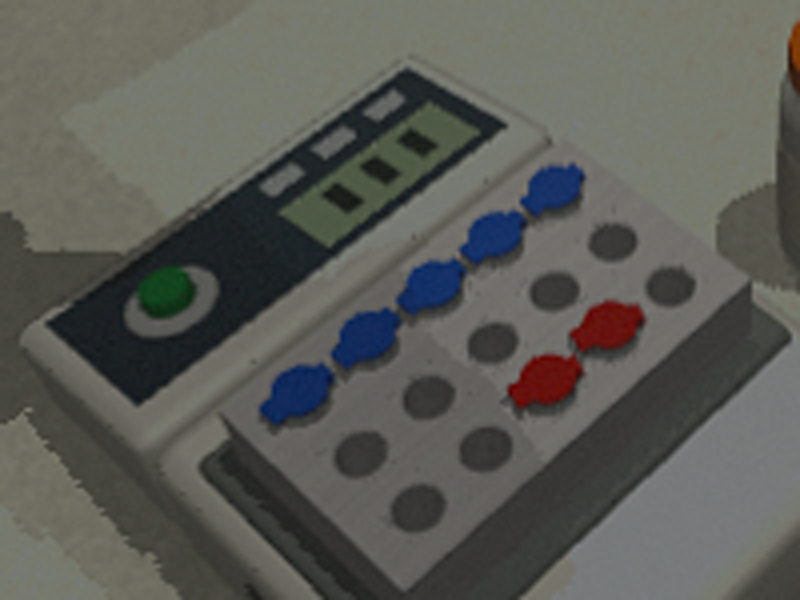

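All five blue lids lie flat and shut, the reds are undisturbed, and the key stands out in the scene crop at (167,292). Now I'll refine the key position and press it square to the panel.

```bash
python3 - <<'E'
from h import *
yaw=-.1815; xs=np.array([np.cos(yaw),np.sin(yaw),0]); ys=np.array([-xs[1],xs[0],0])
im,c=shot("wrist"); h=cv2.cvtColor(im,cv2.COLOR_RGB2HSV)
m=cv2.inRange(h,np.array((50,100,30)),np.array((90,255,255)))[190:240,240:290]
n,l,st,ce=cv2.connectedComponentsWithStats(m); i=1+st[1:,4].argmax(); u=ce[i]+[240,190]
k=onz(c,[u],84.5)[0]; print("key",u,st[i],k)
k=np.r_[(k[:2]+[466.3,-163.3])/2,0]
sx=(k-np.r_[577.8,-128.4,0])@xs; k[2]=62+(sx+150)*np.tan(np.radians(13))+12/np.cos(np.radians(13)); print(k,sx)
a=np.radians(13); nz=np.sin(a)*xs-np.cos(a)*np.array([0,0,1]); tx=-np.cos(a)*xs-np.sin(a)*np.array([0,0,1])
R=Ro.from_matrix(np.c_[tx,ys,nz]).as_rotvec()
T=lambda d:k+nz*(d-19)
env.move_pose(T(-60),R); env.movel(T(-8),speed=100)
hit=env.movel(T(1),speed=20,force_limit=1.2); s=monitor.state(); print(hit,s["ft_force"],(s["tcp_pos"]-T(0))@nz,s["t"])
hit=env.movel(T(9),speed=12,force_limit=9)
im,_=shot("scene"); s=monitor.state(); print(hit,s["ft_force"],(s["tcp_pos"]-T(0))@nz,s["t"])
cv2.imwrite("pics/s3.png",cv2.resize(im[230:380,130:330],None,fx=4,fy=4,interpolation=cv2.INTER_CUBIC)[:,:,::-1])
env.movel(T(-70),speed=100)
im,_=shot("scene"); print(monitor.state()["t"])
cv2.imwrite("pics/s4.png",cv2.resize(im[230:380,130:330],None,fx=4,fy=4,interpolation=cv2.INTER_CUBIC)[:,:,::-1])
E
```

```text
key [262.8  214.82] [ 13  15  21  21 345] [ 465.5  -163.13   84.5 ]
[ 465.9  -163.21   84.99] -103.77815775776472
True [0.49 0.1  2.14] 1.2755652874943144 17.85
True [-3.49  0.99  8.91] 5.155206076568339 18.3333
19.2833
```

View pics/s3.png

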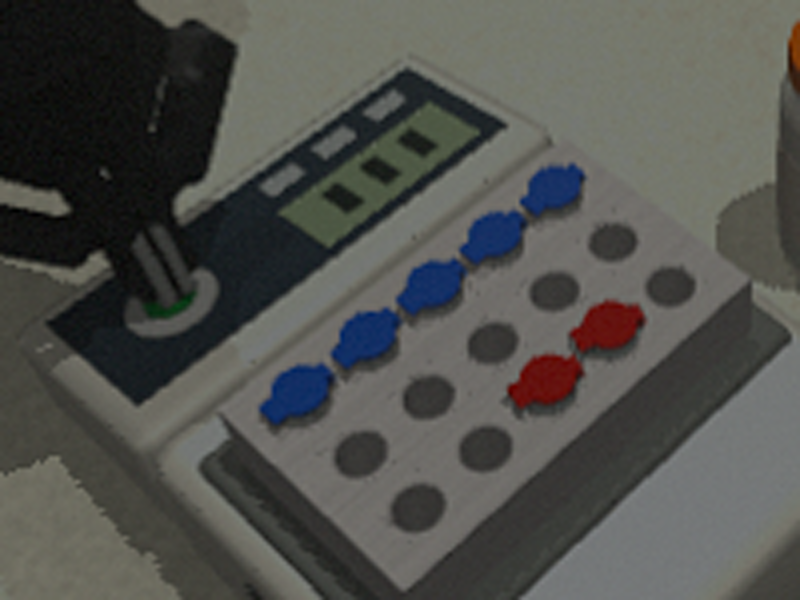

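View pics/s4.png

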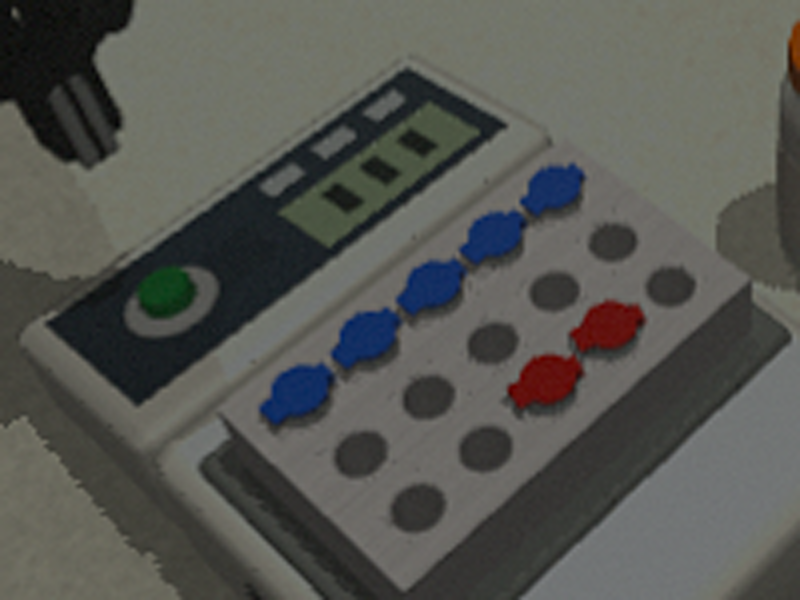

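The key went down onto its stop (9 N against a 4 N spring) and came back out. The lids are still shut and the arm is clear.

```bash
python3 -c "
from bench import finish_job
print(finish_job())"
```

```text
the job is handed in; nothing more can be done
None
```

All five blue lids are pressed shut from left to right, the green start key was then pressed fully in and came back out, and the job is handed in at about 19 s; I bent each lid over and pressed it down in turn rather than making one continuous stroke along the row.

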